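Uncover the valve box and shut the ball-ended toggle valve

ROBOT

A 6-joint arm with a two-finger parallel gripper is mounted at the origin on a cart in front of the work surface, level with it; the furniture and walls round the work are solid. World frame = base frame: x ahead of the robot, y to its left, z up, the work surface at z = 0. Lengths are in mm, angles in rad, forces in N, time in s.
With the tool pointing down it reaches from about 300 to 850 mm from the base axis. Payload 4.2 kg.
Tool frame: the origin (TCP) lies at the very end of the fingers, on their centre line; the grasp point (between the pads) lies 19 mm behind it; z points along the fingers, y is the direction in which the jaws open and shut (so a half turn about z gives the same grasp; the last joint's range is limited). The gripper opens to 91 mm and grips with 3 to 60 N. Pads are 32 mm wide; open, the fingers measure 118 mm over their backs; the gripper's body (76 mm by 178 mm) begins 60 mm behind the grasp point.
Start: joints at [1.329, 0.32, 1.565, -0, 1.257, -0.02], TCP at [126.493, 560.93, 213.976] pointing down, gripper open.
Joint ranges: [-3.11, 3.11], [-0.84, 2.01], [0.21, 2.61], [-1.34, 4.49], [0.05, 2.63], [-2.56, 2.56]. Speed limits (rad/s): [2.57, 2.57, 3.14, 3.14, 3.14, 3.14].

INTERFACE

Orientations are given as a unit quaternion [x, y, z, w].
In Python, from workcell import sense, grab_frame, hand_in, spot_in, pinpoint gives the robot as it stands.
- The arm moves only by the tool play_rows, never from a script. Its argument "motion" is a list of rows, each a list of 7 numbers: the shift along the tool's x, y, z in m, then the turn, a rotation vector about the tool's x, y, z in degrees, then the opening, from 0 (shut) to 1 (fully open). In form: [[dx, dy, dz, rx, ry, rz, hand], ...]. A call has 1 to 8 rows; each row is the pose to reach, as a shift and turn from the pose commanded when the call began, along the tool's axes at that moment; what a row does not reach only later rows make up. A row lasts 1/10 s, in which the tool goes at most 50 mm and 8.59 degrees, less where a joint would pass 70% of its speed; a pose out of reach is approached as far as the arm can. A call with a gripper value outside its range is refused whole. The fingers move at their own pace and stop on an object; "grip_force" is the grip in N (left out, the last holds). Time passes only in rows, so rows that repeat a pose let the fingers close. It gives the time, the measured TCP pose, the force and the opening at its end, in the units of the state.
- sense(): the state, without advancing time (a new reading comes with each control period).
- grab_frame(name): name is "scene" or "top" or "wrist"; returns a dict with "pixels" (384x512x3 uint8, blue, green, red), "mtx" (3x3 intrinsics, pixels), "rvec" (rotation vector, rad) and "tvec" (3), from world to camera coordinates, as OpenCV has them. Camera axes: x right, y down, z forward; pixel columns grow to the right and rows downward; lengths in mm; the calibration is good to about 2 mm. A picture is of the moment at which its call begins. There is no depth.
- hand_in(): hands the job in, once; it reports no verdict.
Trained networks look in the newest picture that a camera, given by its name, has taken for a name from the list of things; names that differ only in an ending like _2 or _b are one class to them, and where a whole thing is asked for, a point or a joint stands for the part that bears it (a point fixed in the world has none). Each returns a list of dicts, best first, with "score" (0 to 1); they miss things now and then, are a little off and sometimes report something else, mostly with a low value. They report only what shows in the picture. A call takes as long as a camera call.
- spot_in(camera, target): "rect" ([left, top, right, bottom] in pixels, round what is visible of it).
- pinpoint(camera, target): "location" ([column, row] in pixels: a listed point, or the origin of a listed thing).
The state is a dict: "clock": time; "qpos": joint angles; "joint_vel": joint speeds; "effort": joint torques, N m; "tool_pos": TCP position; "ee_rot": TCP orientation; "force": force on the tool from outside, world axes, zero at the start; "ft_torque": the same for the moment, N m; "gripper_width": opening from 0.0 (shut) to 1.0 (fully open).
Only numpy, scipy, OpenCV 4.12 (cv2) and the standard library are available. Lean on these libraries where they do the work, as an engineer would, in place of code of your own. Each camera call takes 0.05 s, during which the arm holds its last target.

TASK

Push the metal cover of the valve box along its rails, all the way to the end stop, so that the well with the two toggle valves lies open; the cover stays on the box and is never lifted. Then push the handle that is marked with a ball at its end fully over, away from the robot's side of the box, to shut that valve. Leave the plain square-ended handle and the things standing around as they are; nothing is to be picked up.

Things in the scene. Friction and masses are not known exactly. Their poses are not given: they have to be found in the camera images.
- manifold: Grey valve box fixed to the table, 124 x 304 mm, walls 76 mm high. Origin: centre of its underside, on the table. Its y runs along it toward the well end, x across it away from the robot's side, z up. Rails along both long sides (inner faces at x = -56 and 56 mm) stand 8 mm above the walls. A gauge and two fittings stick out 15 mm from its front.
- well (a point): Centre of the mouth of the open well, 76 mm above the table; at x = 0, y = 77 mm of the box. The well measures 96 (x) x 130 (y) mm inside, its floor is 12 mm above the table; its +y end wall is 8 mm thick, 76 mm high and has no rail. Two toggle valves stand in it, hinges at x = 5 mm, y = 47 and 107 mm of the box; which is at which place varies.
- end_stop (a point): Inner face of the stop bar at the box's -y end (x = 0, y = -144 mm of the box), at the level of the closed flat deck, 76 mm above the table, that fills the half beside the well (y = -144 to 12 mm). The bar stands 10 mm above the deck. The pushed cover comes to rest against it.
- cover: Loose flat aluminium cover, 108 (x) x 146 (y) x 18 mm, 0.25 to 0.5 kg, lying on the walls between the rails with 2 mm play each side. Origin: centre of its underside; axes as the box's. It starts over the well (centre at y = 62 to 77 mm of the box) and slides toward the box's -y; against the stop its centre is at y = -71 mm. Too wide to grip. Sliding takes 1 to 5 N.
- cover_push (a point): Centre of the cover's +y end face, 9 mm above its underside: the place to push toward -y of the box with closed fingers. Against the stop it is at y = 2 mm of the box.
- ball_lever (a joint): Angle of the ball-ended handle: 0 = upright (open), 1.05 rad = leaning toward +x of the box (shut, at its stop). Starts at 0 to 0.2 and stays where it is left. Its hinge line runs along the box's y, 30 mm above the table; turning it takes about 0.08 N m, some 3 N at the ball.
- ball_tip (a point): Centre of the steel ball (20 mm diameter) that ends the marked handle, 30 mm from the hinge; the bar below it is 9 mm thick, 12 mm wide. Upright it is 60 mm above the table; shut, 45 mm above the table and 26 mm toward +x of the box from the hinge. The valve base under it is 30 x 30 mm and no higher than 34 mm above the table.
- plain_tip (a point): Point on the plain handle 30 mm from its hinge, 10 mm below its flat square end (bar 9 x 14 mm, upright or nearly so). Same valve without a ball: not to be moved.
- jar: Clear jar of swabs with a blue lid, 54 mm wide, 70 mm high, standing beyond the well end of the box; bystander. Origin at the centre of its underside.
- objective: Microscope objective standing upright, 33 mm wide, 57 mm high, beyond the well end of the box; bystander. Origin at the centre of its underside.
- black_cap: Black lens cap, 33 mm wide, 13 mm high, beyond the deck end of the box; bystander. Origin at the centre of its underside.
- blue_box: Flat blue box, 50 x 50 x 13 mm, on the left of the table; bystander. Origin at the centre of its underside.

How it is judged:
By the outcome, as a careful person would: the job done as asked, in the order asked, and still so for the second after the job is handed in, with the robot touching nothing.
It also fails if it takes over 42 s, if anything falls off the work surface, if the arm or the gripper's body presses on something with over 40 N, if the wrist force passes 120 N, or if a joint passes its speed limit or range.

## Working session

There is one attempt and no reset: what is moved stays moved. The work goes in short steps, Python scripts to look and compute and a tool call to move; the robot and the scene stay as the last step left them, time stands still between calls to the robot, and variables do not carry over. Pictures are saved under pics/ and viewed, and the job is handed in when it is done.

Besides the shell and the picture viewer there is one more tool, called after "Call:" in YAML: its name, and indented under it one key for each argument. play_rows: Moves the arm, as the interface text tells. Its arguments: {"type":"object","properties":{"motion":{"type":"array","items":{"type":"array","items":{"type":"number"}}},"grip_force":{"type":"number"}},"required":["motion"]}

```bash
mkdir -p pics; cat > h.py <<'E'
import numpy as np, cv2
from workcell import sense, grab_frame, hand_in, spot_in, pinpoint
def ray(f,px):
    K=np.array(f["mtx"],float);R=cv2.Rodrigues(np.array(f["rvec"],float))[0];t=np.array(f["tvec"],float).ravel()
    u=cv2.undistortPoints(np.array([[px]],float),K,None)[0,0]
    return -R.T@t, R.T@np.array([u[0],u[1],1.])
def atz(f,px,z):
    o,d=ray(f,px); return o+d*(z-o[2])/d[2]
def proj(f,P):
    return cv2.projectPoints(np.array(P,float).reshape(-1,1,3),np.array(f["rvec"],float),np.array(f["tvec"],float),np.array(f["mtx"],float),None)[0][:,0]
E
python3 - <<'E'
from h import *
s=sense();print(s)
for c in ("scene","top","wrist"):
    f=grab_frame(c);cv2.imwrite(f"pics/a_{c}.png",f["pixels"])
    for n,z in (("manifold",0),("well",76),("end_stop",76),("cover",76),("cover_push",85),("ball_tip",60),("plain_tip",60),("jar",0),("objective",0),("black_cap",0),("blue_box",0)):
        r=pinpoint(c,n)[:2]
        print(c,n,[(np.round(q["location"]),round(q["score"],2),np.round(atz(f,q["location"],z))) for q in r])
E
```

```text
{'clock': 0.0, 'qpos': array([ 1.32897802e+00,  3.20341128e-01,  1.56568621e+00, -2.48418167e-05,
        1.25738909e+00, -2.00057151e-02]), 'joint_vel': array([-0.0002058 ,  0.00018023, -0.00106412, -0.00012966,  0.00131521,
        0.00050109]), 'effort': array([ 1.20428620e-03, -4.12446570e+01, -2.31973189e+01,  7.28148851e-02,
        4.56292438e-02, -1.56745873e-04]), 'tool_pos': array([126.38799759, 560.41919928, 213.08921893]), 'ee_rot': array([ 1.10675209e-01,  9.93856210e-01, -9.05627888e-04, -1.07325200e-04]), 'force': array([ 0.35469614,  0.30113887, -0.26804121]), 'ft_torque': array([ 0.03047976, -0.01606713,  0.00801065]), 'gripper_width': 0.9982630857688668}
scene manifold [(array([294., 235.]), 0.68, array([ 438., -243.,    0.])), (array([167., 133.]), 0.39, array([431., 327.,   0.]))]
scene well []
scene end_stop [(array([345., 248.]), 0.65, array([ 457., -383.,   76.]))]
scene cover [(array([278., 203.]), 0.67, array([ 440., -178.,   76.]))]
scene cover_push [(array([255., 186.]), 0.75, array([ 430., -102.,   85.]))]
scene ball_tip []
scene plain_tip [(array([278., 2
[... 491 characters left out ...]
rray([199., 200.]), 0.6, array([398.,  74.,  76.]))]
top cover [(array([284., 185.]), 0.57, array([ 433., -158.,   76.])), (array([228., 204.]), 0.15, array([385.,  -3.,  76.]))]
top cover_push [(array([259., 186.]), 0.69, array([431., -89.,  85.]))]
top ball_tip []
top plain_tip []
top jar [(array([196., 200.]), 0.92, array([407.,  93.,   0.]))]
top objective []
top black_cap [(array([371., 189.]), 0.65, array([ 429., -422.,    0.]))]
top blue_box [(array([111., 195.]), 0.74, array([429., 337.,   0.]))]
wrist manifold []
wrist well []
wrist end_stop []
wrist cover []
wrist cover_push []
wrist ball_tip []
wrist plain_tip []
wrist jar []
wrist objective []
wrist black_cap []
wrist blue_box []
```

View pics/a_scene.png

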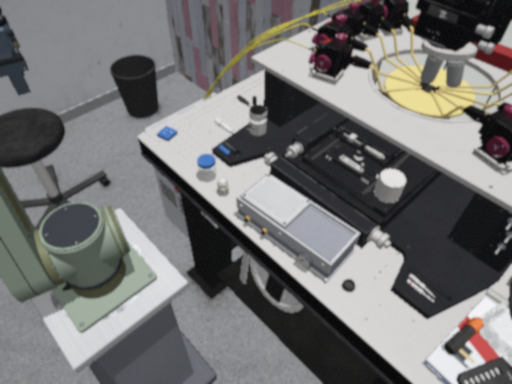

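View pics/a_top.png

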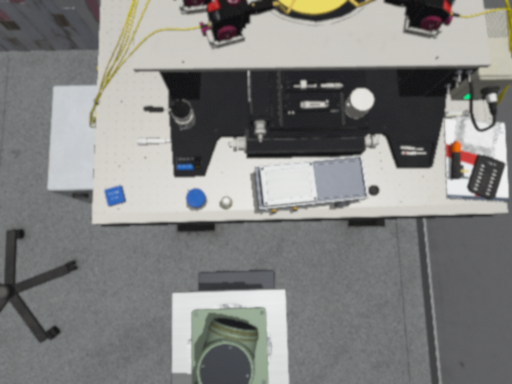

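The cover lies over the well, at the box's left end near (431,-95). The stop is at the right, near (455,-370), so box yaw is about +5°. The jar and objective stand left of the well end. I'll move the wrist camera closer.

Call:
play_rows:
  motion:
    - [-0.208,-0.24,-0.04,0,0,-9,0]
    - [-0.208,-0.24,-0.04,0,0,-17.7,0]
    - [-0.208,-0.24,-0.04,0,0,-17.7,0]
    - [-0.208,-0.24,-0.04,0,0,-17.7,0]
    - [-0.208,-0.24,-0.04,0,0,-17.7,0]
    - [-0.208,-0.24,-0.04,0,0,-17.7,0]
    - [-0.208,-0.24,-0.04,0,0,-17.7,0]
    - [-0.208,-0.24,-0.04,0,0,-17.7,0]

```text
clock: 2.6
tool_pos: [277.6, 279.2, 254.7]
ee_rot: [-0.041, 0.999, 0.0, 0.001]
force: [-0.6, 1.1, 1.2]
gripper_width: 0.33
```

```bash
cat >> h.py <<'E'
from scipy.spatial.transform import Rotation as Ro
def shift(P,yaw=None):
    s=sense();R=Ro.from_quat(s["ee_rot"]).as_matrix()
    print("tcp",np.round(s["tool_pos"],1),"tool y yaw deg",np.round(np.degrees(np.arctan2(-R[0,1],R[1,1])),2),"F",np.round(s["force"],1))
    print("shift m",np.round(R.T@(np.array(P)-s["tool_pos"])/1000,4))
    if yaw is not None:
        c,n=np.cos(np.radians(yaw)),np.sin(np.radians(yaw))
        Rt=np.array([[-c,-n,0],[-n,c,0],[0,0,-1]])
        print("rotvec deg",np.round(Ro.from_matrix(R.T@Rt).as_rotvec(degrees=True),2))
E
python3 -c "
from h import *
shift([400,-60,260],5)"
```

```text
tcp [277.6 279.2 254.7] tool y yaw deg 4.75 F [-0.6  1.1  1.2]
shift m [-0.0939 -0.3482 -0.0054]
rotvec deg [ 0.04  0.09 -0.25]
```

Call:
play_rows:
  motion:
    - [-0.094,-0.348,-0.005,0,0,0,0]
    - [-0.094,-0.348,-0.005,0,0,0,0]
    - [-0.094,-0.348,-0.005,0,0,0,0]
    - [-0.094,-0.348,-0.005,0,0,0,0]
    - [-0.094,-0.348,-0.005,0,0,0,0]
    - [-0.094,-0.348,-0.005,0,0,0,0]
    - [-0.094,-0.348,-0.005,0,0,0,0]
    - [-0.094,-0.348,-0.005,0,0,0,0]

```text
clock: 3.4
tool_pos: [402.4, -60.6, 258.8]
ee_rot: [-0.041, 0.999, -0.001, 0.0]
force: [0.0, 0.2, 0.3]
gripper_width: 0.003
```

```bash
python3 - <<'E'
from h import *
s=sense();print(s["tool_pos"])
f=grab_frame("wrist");cv2.imwrite("pics/b_wrist.png",f["pixels"])
print(ray(f,(256,192)))
for n,z in (("manifold",0),("end_stop",76),("cover",76),("cover_push",85),("jar",0),("objective",0)):
    r=pinpoint("wrist",n)[:2]
    print(n,[(np.round(q["location"]),round(q["score"],2),np.round(atz(f,q["location"],z))) for q in r])
E
```

```text
[402.43528622 -60.57827662 258.75561113]
(array([330.81229663, -65.90832149, 429.43418743]), array([ 0.263029  ,  0.01787819, -0.9646492 ]))
manifold [(array([222., 192.]), 0.57, array([ 452., -110.,    0.]))]
end_stop []
cover [(array([169., 190.]), 0.57, array([ 433., -168.,   76.]))]
cover_push [(array([222., 190.]), 0.73, array([ 426., -100.,   85.])), (array([505., 199.]), 0.69, array([408., 244.,  85.]))]
jar [(array([354., 177.]), 0.94, array([412.,  86.,   0.]))]
objective [(array([299., 166.]), 0.88, array([403.,   2.,   0.]))]
```

View pics/b_wrist.png

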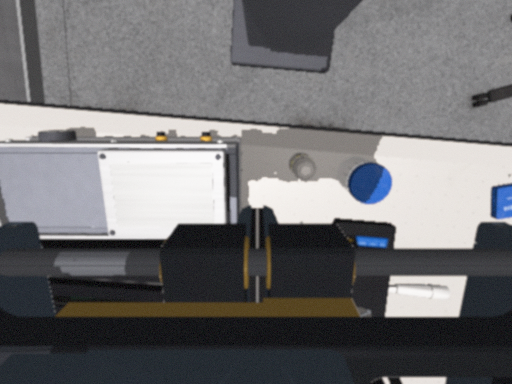

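The wrist view shows the cover from column 100 to 227, the box's well end at column 239, the objective at (303,166) and the jar at (370,182). I'll enlarge it for the edges.

```bash
python3 - <<'E'
import cv2
i=cv2.imread("pics/b_wrist.png")[125:275,0:260]
cv2.imwrite("pics/b_z.png",cv2.resize(i,None,fx=3,fy=3,interpolation=cv2.INTER_CUBIC))
E
```

```text
(no output)
```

View pics/b_z.png

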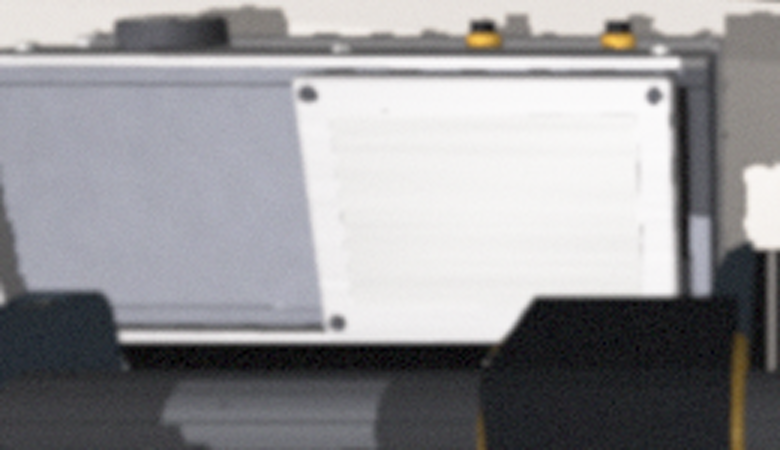

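```bash
python3 - <<'E'
from h import *
f=grab_frame("wrist")
for n,p,z in (("cov nl",(98,150.7),94),("cov nr",(225,150.7),94),("cov r low",(226.7,224),94),("rail l",(0,144),84),("rail r",(226.7,144),84),("end n",(239,141.7),76),("end low",(236.7,224),76),("cov fl",(108.5,237),94)):
    print(n,np.round(atz(f,p,z),1))
E
```

```text
cov nl [ 387.5 -238.1   94. ]
cov nr [374.5 -94.   94. ]
cov r low [463.3 -86.4  94. ]
rail l [ 391.7 -356.8   84. ]
rail r [367.9 -93.5  84. ]
end n [364.8 -79.8  76. ]
end low [469.4 -74.9  76. ]
cov fl [ 493.5 -230.3   94. ]
```

```bash
python3 - <<'E'
from h import *
c,n=np.cos(np.radians(5.17)),np.sin(np.radians(5.17))
B=np.array([440.2,-225.6,0])
def W(x,y,z): return B+np.array([c*x-n*y,n*x+c*y,z])
for cam in("top","scene","wrist"):
    f=grab_frame(cam);im=f["pixels"].copy()
    k=4 if cam!="wrist" else 2
    im=cv2.resize(im,None,fx=k,fy=k,interpolation=cv2.INTER_CUBIC)
    for pts,col in (([(-62,-152,76),(62,-152,76),(62,152,76),(-62,152,76)],(0,0,255)),([(-54,-9,94),(54,-9,94),(54,137,94),(-54,137,94)],(0,255,0)),([(-56,-144,76),(56,-144,76)],(255,0,0))):
        p=proj(f,[W(*q) for q in pts]); cv2.polylines(im,[np.int32(p*k+k/2)],True,col,1)
    ctr=proj(f,[W(0,0,60)])[0]*k
    x0=int(max(0,ctr[0]-350));y0=int(max(0,ctr[1]-280))
    cv2.imwrite(f"pics/c_{cam}.png",im[y0:y0+560,x0:x0+700])
E
```

```text
(no output)
```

View pics/c_top.png

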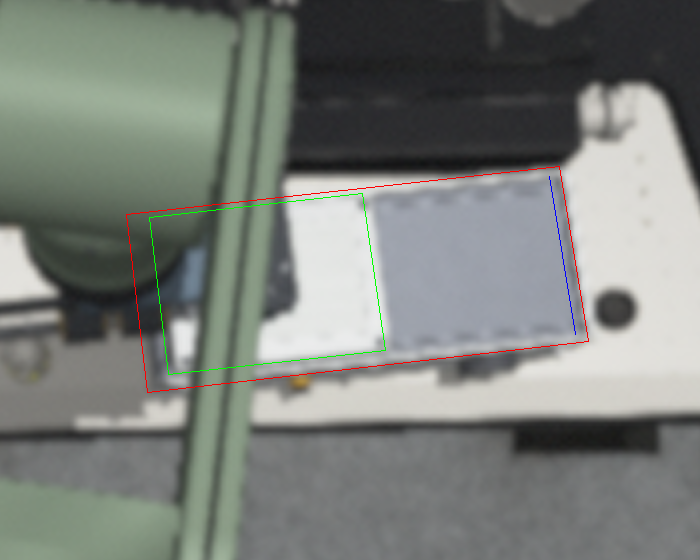

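View pics/c_scene.png

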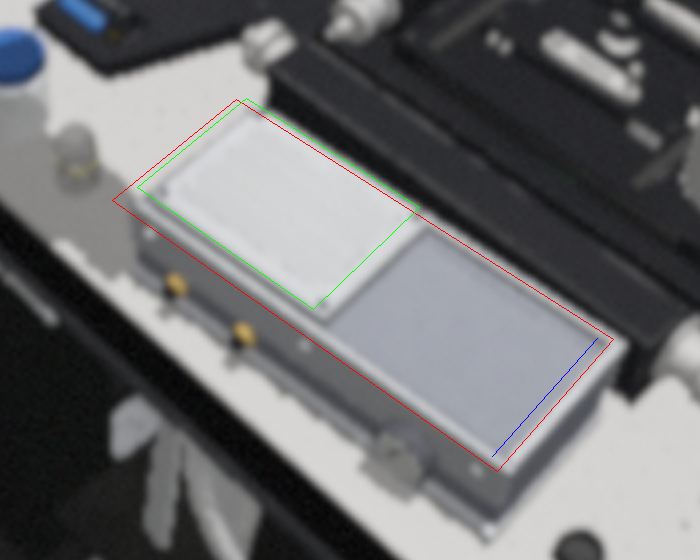

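View pics/c_wrist.png

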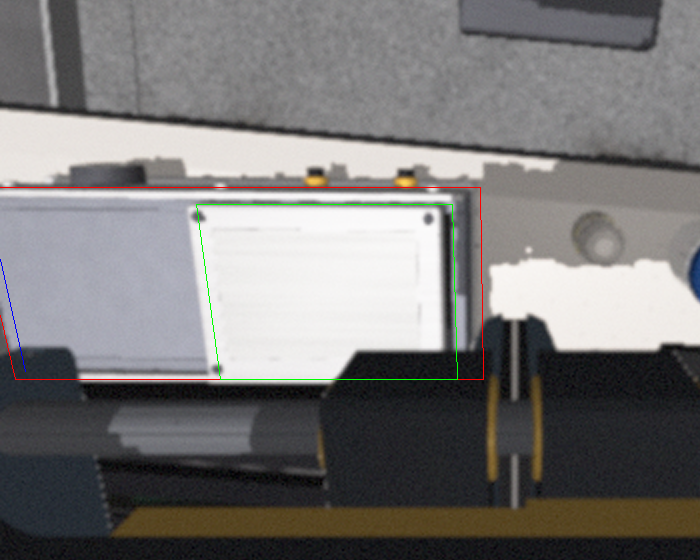

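```bash
python3 -c "
from h import *
shift([424,-45,82],5.17)"
```

```text
tcp [400.4 -56.6 259.1] tool y yaw deg 5.08 F [0.1 0.1 1. ]
shift m [-0.0245  0.0095  0.1771]
rotvec deg [ 0.01  0.02 -0.09]
```

Call:
play_rows:
  motion:
    - [-0.0245,0.0095,0.04,0,0,0,0]
    - [-0.0245,0.0095,0.08,0,0,0,0]
    - [-0.0245,0.0095,0.12,0,0,0,0]
    - [-0.0245,0.0095,0.15,0,0,0,0]
    - [-0.0245,0.0095,0.17,0,0,0,0]
    - [-0.0245,0.0095,0.177,0,0,0,0]
    - [-0.0245,0.0095,0.177,0,0,0,0]

```text
clock: 4.65
tool_pos: [423.8, -45.6, 81.5]
ee_rot: [-0.044, 0.999, 0.0, -0.001]
force: [-0.5, 0.1, 0.5]
gripper_width: 0.007
```

```bash
python3 - <<'E'
from h import *
shift([439,-213,82],5.17)
f=grab_frame("scene");i=f["pixels"][110:310,150:400]
cv2.imwrite("pics/d.png",cv2.resize(i,None,fx=3,fy=3,interpolation=cv2.INTER_CUBIC))
f=grab_frame("wrist");cv2.imwrite("pics/dw.png",f["pixels"])
E
```

```text
tcp [423.8 -45.6  81.5] tool y yaw deg 5.01 F [-0.5  0.1  0.5]
shift m [-0.0005 -0.1681 -0.0006]
rotvec deg [ 0.03 -0.08 -0.16]
```

View pics/d.png

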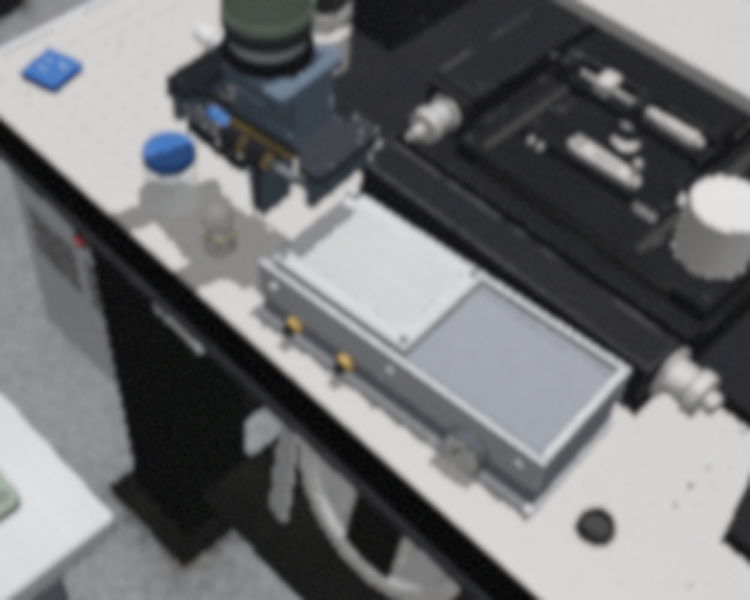

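View pics/dw.png

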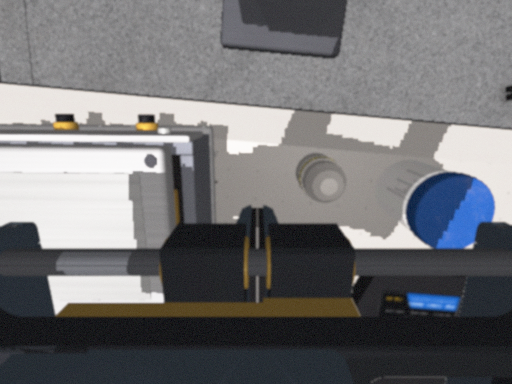

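The fingers stand beyond the well end, clear of the objective and jar. The cover's end edge is at column ~170 in the wrist view and the box end at ~213. Starting the push.

Call:
play_rows:
  motion:
    - [0,-0.012,0,0,0,0,0]
    - [0,-0.022,0,0,0,0,0]
    - [0,-0.03,0,0,0,0,0]
    - [0,-0.038,0,0,0,0,0]
    - [0,-0.046,0,0,0,0,0]
    - [0,-0.054,0,0,0,0,0]
  grip_force: 20

```text
clock: 5.35
tool_pos: [428.7, -99.6, 82.1]
ee_rot: [-0.043, 0.999, 0.001, -0.0]
force: [-0.3, 4.2, 3.4]
gripper_width: 0.008
```

```bash
python3 - <<'E'
from h import *
shift([439,-213,82],5.17)
f=grab_frame("scene");i=f["pixels"][110:310,150:400]
cv2.imwrite("pics/e.png",cv2.resize(i,None,fx=3,fy=3,interpolation=cv2.INTER_CUBIC))
f=grab_frame("wrist");cv2.imwrite("pics/ew.png",f["pixels"])
E
```

```text
tcp [428.7 -99.6  82.1] tool y yaw deg 4.92 F [-0.3  4.2  3.4]
shift m [-5.000e-04 -1.138e-01 -1.000e-04]
rotvec deg [ 0.1  -0.   -0.25]
```

View pics/e.png

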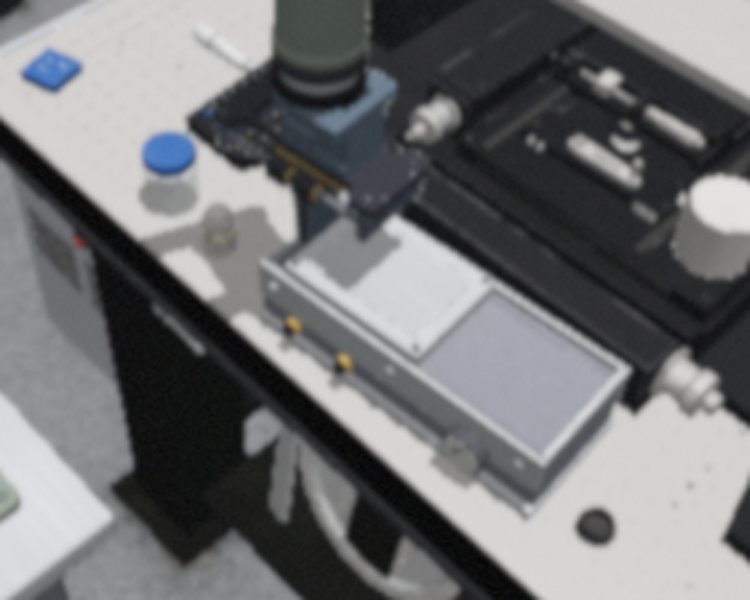

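View pics/ew.png

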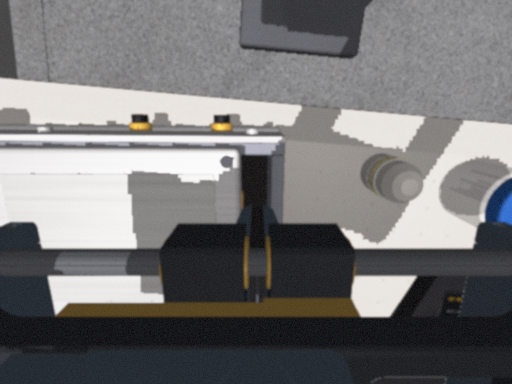

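The cover is sliding at about 4 N and the well is starting to open. Carrying on.

Call:
play_rows:
  motion:
    - [0,-0.012,0,0,0,0,0]
    - [0,-0.024,0,0,0,0,0]
    - [0,-0.036,0,0,0,0,0]
    - [0,-0.048,0,0,0,0,0]
    - [0,-0.06,0,0,0,0,0]
    - [0,-0.072,0,0,0,0,0]
    - [0,-0.083,0,0,0,0,0]
    - [0,-0.092,0,0,0,0,0]

```text
clock: 6.25
tool_pos: [436.8, -192.4, 81.8]
ee_rot: [-0.043, 0.999, 0.0, -0.0]
force: [-0.8, 3.6, 2.1]
gripper_width: 0.004
```

Call:
play_rows:
  motion:
    - [0,-0.004,0,0,0,0,0]
    - [0,-0.008,0,0,0,0,0]
    - [0,-0.011,0,0,0,0,0]
    - [0,-0.014,0,0,0,0,0]

```text
clock: 6.65
tool_pos: [437.9, -205.2, 81.9]
ee_rot: [-0.044, 0.999, 0.0, -0.0]
force: [0.1, 3.3, 1.4]
gripper_width: 0.001
```

Call:
play_rows:
  motion:
    - [0,-0.003,0,0,0,0,0]
    - [0,-0.006,0,0,0,0,0]
    - [0,-0.008,0,0,0,0,0]

```text
clock: 6.95
tool_pos: [438.7, -213.4, 81.9]
ee_rot: [-0.044, 0.999, 0.0, -0.0]
force: [-1.2, 3.0, 1.0]
gripper_width: 0.002
```

```bash
python3 - <<'E'
from h import *
shift([439,-213,82],5.17)
f=grab_frame("scene");i=f["pixels"][110:310,150:400]
cv2.imwrite("pics/f.png",cv2.resize(i,None,fx=3,fy=3,interpolation=cv2.INTER_CUBIC))
f=grab_frame("wrist");cv2.imwrite("pics/fw.png",f["pixels"])
E
```

```text
tcp [ 438.7 -213.4   81.9] tool y yaw deg 5.0 F [-1.2  3.   1. ]
shift m [-0.0003  0.0004 -0.0001]
rotvec deg [ 0.   -0.   -0.17]
```

View pics/f.png

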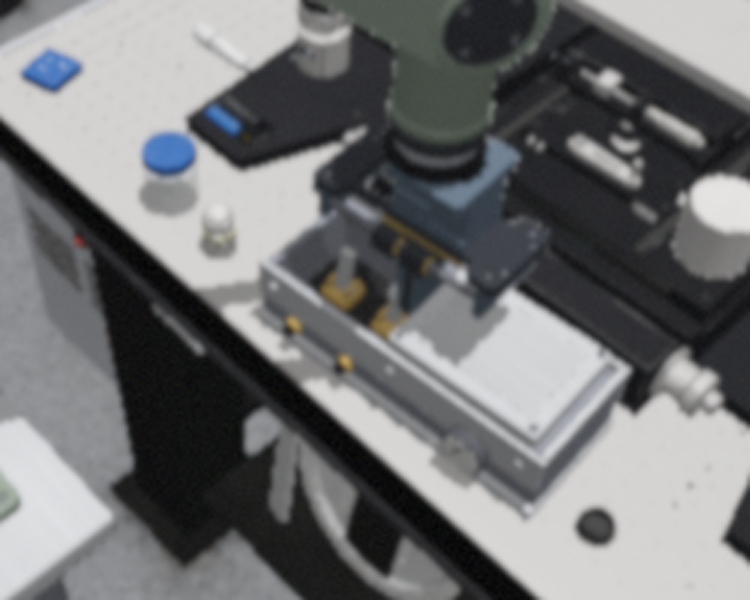

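View pics/fw.png

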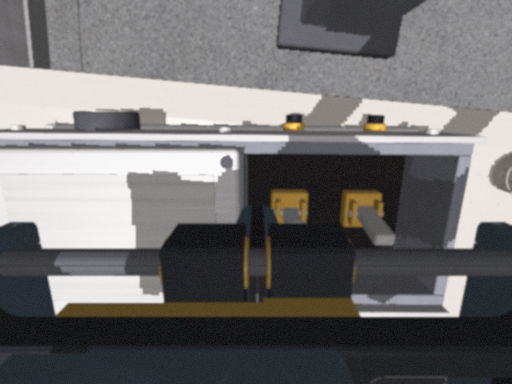

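The well is open: a square-ended handle stands at the far-left place, and the second one is hidden near the fingers. A small gap remains at the stop, so I push on until the force rises.

Call:
play_rows:
  motion:
    - [0,-0.003,0,0,0,0,0]
    - [0,-0.006,0,0,0,0,0]
    - [0,-0.008,0,0,0,0,0]

```text
clock: 7.35
tool_pos: [439.5, -221.5, 81.9]
ee_rot: [-0.044, 0.999, -0.0, 0.0]
force: [-0.2, 3.4, 1.0]
gripper_width: 0.008
```

Call:
play_rows:
  motion:
    - [0,-0.002,0,0,0,0,0]
    - [0,-0.003,0,0,0,0,0]

```text
clock: 7.55
tool_pos: [439.5, -222.3, 81.9]
ee_rot: [-0.042, 0.999, 0.002, -0.0]
force: [0.3, 11.3, 3.8]
gripper_width: 0.005
```

Call:
play_rows:
  motion:
    - [0,-0.002,0,0,0,0,0]
    - [0,-0.002,0,0,0,0,0]

```text
clock: 7.75
tool_pos: [439.5, -222.3, 81.9]
ee_rot: [-0.042, 0.999, 0.004, -0.0]
force: [1.6, 16.7, 5.2]
gripper_width: 0.009
```

```bash
python3 - <<'E'
from h import *
shift([439,-213,82],5.17)
f=grab_frame("scene");i=f["pixels"][110:310,150:400]
cv2.imwrite("pics/g.png",cv2.resize(i,None,fx=3,fy=3,interpolation=cv2.INTER_CUBIC))
E
```

```text
tcp [ 439.5 -222.3   81.9] tool y yaw deg 4.82 F [ 1.6 16.7  5.2]
shift m [-0.0003  0.0093 -0.    ]
rotvec deg [ 0.47 -0.02 -0.35]
```

View pics/g.png

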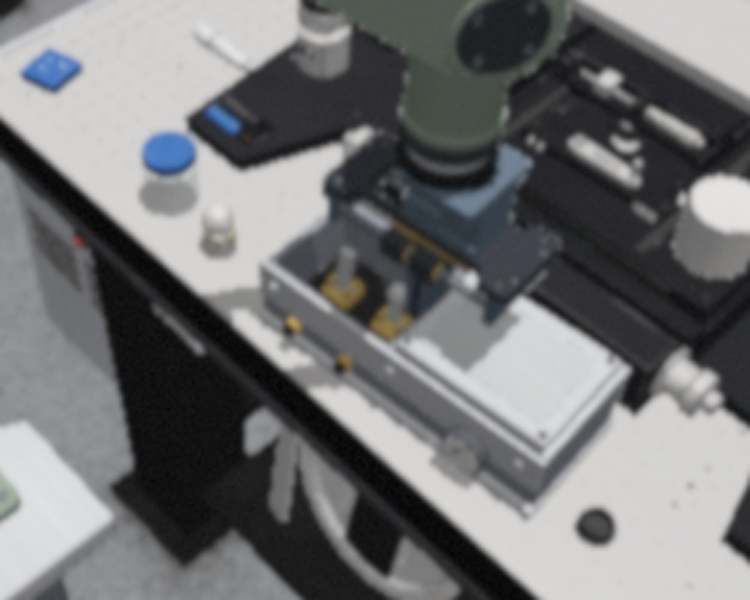

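The force rose to 17 N with no motion, and the cover lies against the stop bar. I back off, rise and look into the well.

Call:
play_rows:
  motion:
    - [0,0.01,0,0,0,0,0]
    - [0,0.01,-0.02,0,0,0,0]
    - [0,0.03,-0.06,0,0,0,0]
    - [-0.01,0.06,-0.1,0,0,0,0]
    - [-0.01,0.09,-0.14,0,0,0,0]
    - [-0.01,0.11,-0.165,0,0,0,0]
    - [-0.01,0.11,-0.165,0,0,0,0]
    - [-0.01,0.11,-0.165,0,0,0,0]

```text
clock: 8.6
tool_pos: [440.5, -116.2, 247.1]
ee_rot: [-0.044, 0.999, -0.001, 0.001]
force: [0.4, -0.2, -0.1]
gripper_width: 0.003
```

```bash
python3 - <<'E'
from h import *
print(sense()["tool_pos"])
for c in ("scene","top","wrist"):
    f=grab_frame(c)
    cv2.imwrite(f"pics/h_{c}.png",f["pixels"])
    for n,z in (("manifold",0),("well",76),("end_stop",76),("cover",76),("cover_push",85),("ball_tip",60),("plain_tip",60)):
        r=pinpoint(c,n)[:2]
        print(c,n,[(np.round(q["location"],1),round(q["score"],2),np.round(atz(f,q["location"],z))) for q in r])
i=cv2.imread("pics/h_scene.png")[110:310,150:400]
cv2.imwrite("pics/h_sz.png",cv2.resize(i,None,fx=3,fy=3,interpolation=cv2.INTER_CUBIC))
E
```

```text
[ 440.52045545 -116.22608429  247.08824356]
scene manifold [(array([295.2, 233. ]), 0.87, array([ 446., -240.,    0.]))]
scene well [(array([271.5, 199. ]), 0.75, array([ 436., -157.,   76.]))]
scene end_stop [(array([343.7, 249. ]), 0.75, array([ 452., -382.,   76.]))]
scene cover [(array([316.6, 230.7]), 0.74, array([ 445., -304.,   76.])), (array([347.9, 286. ]), 0.7, array([ 382., -448.,   76.]))]
scene cover_push [(array([299.3, 215.6]), 0.93, array([ 443., -247.,   85.]))]
scene ball_tip [(array([283.3, 208.4]), 0.43, array([ 446., -191.,   60.]))]
scene plain_tip [(array([264.7, 197. ]), 0.56, array([ 438., -130.,   60.]))]
top manifold [(array([308.4, 185. ]), 0.59, array([ 445., -237.,    0.]))]
top well [(array([281.5, 185.5]), 0.98, array([ 432., -151.,   76.]))]
top end_stop [(array([363.3, 177.4]), 0.77, array([ 449., -378.,   76.]))]
top cover [(array([334.2, 178.1]), 0.76, array([ 449., -297.,   76.]))]
top cover_push [(array([310.5, 179.2]), 0.79, array([ 446., -230.,   85.]))]
top ball_tip [(array([291.4, 182.3]), 0.58, array([ 443., -180.,   60.]))]
top plain_tip [(array([271.6, 183. ]), 0.38, array([ 443., -125.,   60.]))]
wrist manifold [(array([170.4, 159.5]), 0.59, array([ 445., -239.,    0.]))]
wrist well [(array([222.5, 169.3]), 0.98, array([ 437., -156.,   76.]))]
wrist end_stop [(array([ 33.8, 167.2]), 0.72, array([ 454., -378.,   76.]))]
wrist cover [(array([ 97.4, 168.1]), 0.58, array([ 449., -303.,   76.]))]
wrist cover_push [(array([153.8, 165. ]), 0.75, array([ 438., -234.,   85.]))]
wrist ball_tip [(array([200.6, 169.7]), 0.77, array([ 444., -185.,   60.]))]
wrist plain_tip []
```

View pics/h_wrist.png

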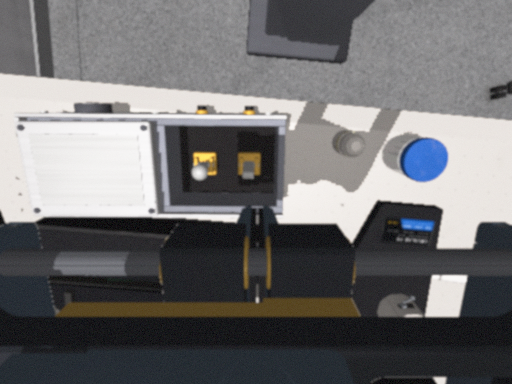

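View pics/h_sz.png

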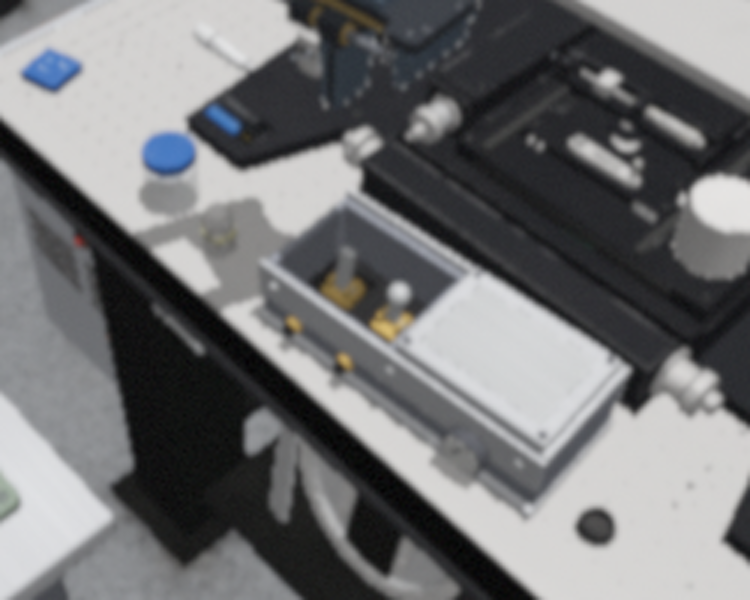

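The ball handle stands at the place next to the cover, ball near (199,173) in the wrist view; the plain handle is at (249,168). Before descending I check the well walls.

```bash
python3 - <<'E'
from h import *
f=grab_frame("wrist")
i=f["pixels"][95:235,130:300];cv2.imwrite("pics/i.png",cv2.resize(i,None,fx=4,fy=4,interpolation=cv2.INTER_CUBIC))
c,n=np.cos(np.radians(5.17)),np.sin(np.radians(5.17))
B=np.array([442,-232,0])
def W(x,y,z): return B+np.array([c*x-n*y,n*x+c*y,z])
im=cv2.resize(f["pixels"],None,fx=4,fy=4,interpolation=cv2.INTER_CUBIC)
for pts in ([(-48,12,76),(48,12,76),(48,142,76),(-48,142,76)],[(-62,-152,76),(62,-152,76),(62,152,76),(-62,152,76)],[(-43,34,45),(-11,34,45),(-11,60,45),(-43,60,45)]):
    cv2.polylines(im,[np.int32(proj(f,[W(*q) for q in pts])*4+2)],True,(0,0,255),1)
cv2.imwrite("pics/j.png",im[380:940,520:1200])
print(atz(f,(199.3,173),60),W(5,47,60))
E
```

```text
[ 447.822349   -186.14180497   60.        ] [ 442.74443576 -184.74065367   60.        ]
```

View pics/j.png

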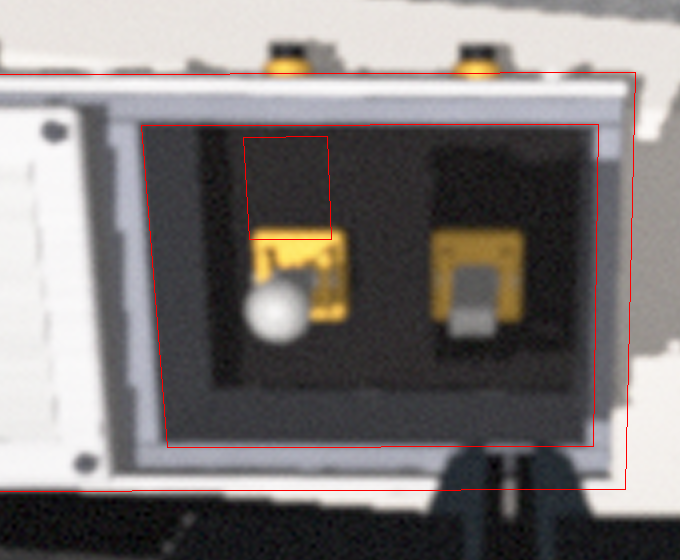

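The model fits the well to about 1–2 mm, and the finger footprint is clear of the wall and the ball. Computing the moves.

```bash
python3 - <<'E'
from h import *
c,n=np.cos(np.radians(5.17)),np.sin(np.radians(5.17))
B=np.array([442,-232,0])
P=B+np.array([c*-26-n*47,n*-26+c*47,47]);print(P)
shift(P,5.17)
E
```

```text
[ 411.87055253 -187.53409851   47.        ]
tcp [ 440.3 -115.7  246.9] tool y yaw deg 4.99 F [-0.4 -0.1 -0.2]
shift m [ 0.0345 -0.0691  0.1999]
rotvec deg [ 0.    0.   -0.18]
```

Call:
play_rows:
  motion:
    - [0.0345,-0.03,0.02,0,0,0,0]
    - [0.0345,-0.069,0.05,0,0,0,0]
    - [0.0345,-0.069,0.09,0,0,0,0]
    - [0.0345,-0.069,0.12,0,0,0,0]
    - [0.0345,-0.069,0.145,0,0,0,0]
    - [0.0345,-0.069,0.155,0,0,0,0]
    - [0.0345,-0.069,0.155,0,0,0,0]

```text
clock: 10.55
tool_pos: [411.3, -187.1, 91.0]
ee_rot: [-0.044, 0.999, 0.001, -0.001]
force: [0.1, 0.2, -0.6]
gripper_width: 0.007
```

```bash
python3 - <<'E'
from h import *
shift([411.9,-187.5,47],5.17)
f=grab_frame("scene")
i=f["pixels"][140:290,220:380];cv2.imwrite("pics/k.png",cv2.resize(i,None,fx=4,fy=4,interpolation=cv2.INTER_CUBIC))
f=grab_frame("wrist");cv2.imwrite("pics/kw.png",f["pixels"])
E
```

```text
tcp [ 411.3 -187.1   91. ] tool y yaw deg 5.0 F [ 0.1  0.2 -0.6]
shift m [-0.0007 -0.0005  0.044 ]
rotvec deg [ 0.08 -0.13 -0.17]
```

View pics/k.png

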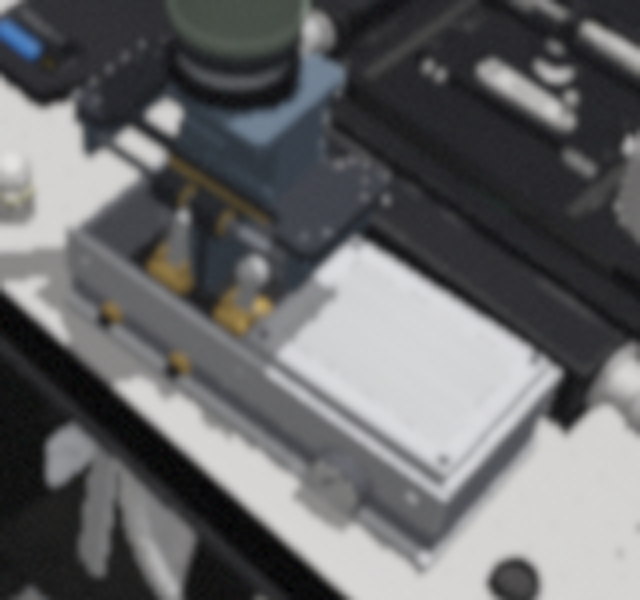

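View pics/kw.png

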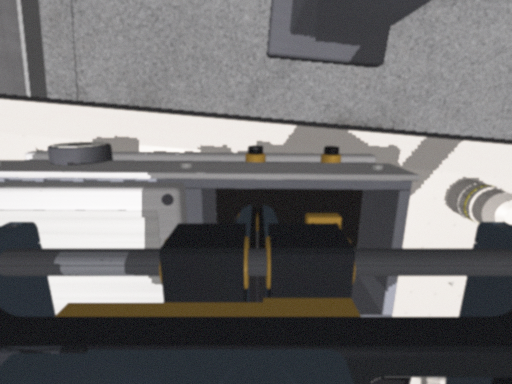

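```bash
python3 - <<'E'
from h import *
f=grab_frame("scene")
k=4
im=cv2.resize(f["pixels"],None,fx=k,fy=k,interpolation=cv2.INTER_CUBIC)
s=sense();R=Ro.from_quat(s["ee_rot"]).as_matrix()
for z in (0,-60):
    P=[s["tool_pos"]+R@np.array(q) for q in ((16,13.5,z),(16,-13.5,z),(-16,-13.5,z),(-16,13.5,z))]
    cv2.polylines(im,[np.int32(proj(f,P)*k+2)],True,(0,0,255),2)
cv2.circle(im,tuple(int(v) for v in proj(f,[[447,-185.5,60]])[0]*k+2),16,(0,255,0),2)
cv2.imwrite("pics/l.png",im[560:1160,880:1520])
E
```

```text
(no output)
```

View pics/l.png

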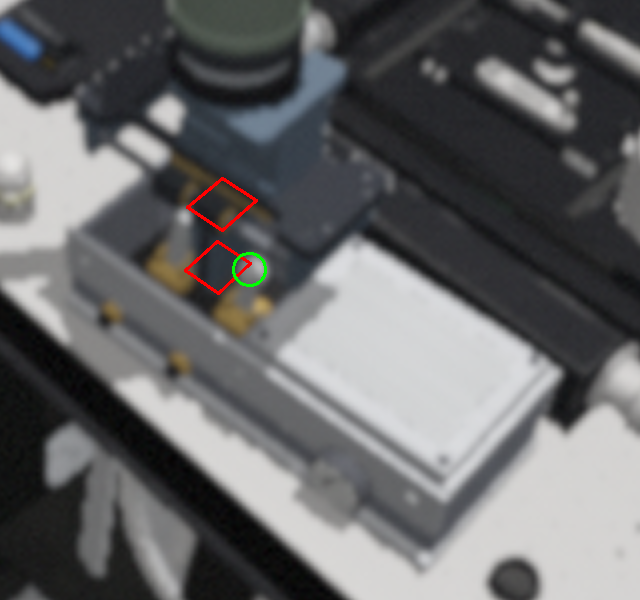

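The fingers and ball project where they appear in the scene, and the geometry agrees. Descending now.

Call:
play_rows:
  motion:
    - [0,0,0.012,0,0,0,0]
    - [0,0,0.024,0,0,0,0]
    - [0,0,0.034,0,0,0,0]
    - [0,0,0.042,0,0,0,0]
    - [0,0,0.044,0,0,0,0]

```text
clock: 11.2
tool_pos: [411.8, -187.3, 47.6]
ee_rot: [-0.044, 0.999, 0.0, -0.0]
force: [-0.2, 0.2, -0.4]
gripper_width: 0.006
```

Call:
play_rows:
  motion:
    - [-0.005,0,0,0,0,0,0]
    - [-0.01,0,0,0,0,0,0]
    - [-0.015,0,0,0,0,0,0]
    - [-0.019,0,0,0,0,0,0]
    - [-0.022,0,0,0,0,0,0]

```text
clock: 11.7
tool_pos: [432.8, -185.3, 47.5]
ee_rot: [-0.044, 0.999, 0.0, -0.001]
force: [-5.4, -1.5, -1.3]
gripper_width: 0.004
```

Call:
play_rows:
  motion:
    - [-0.003,0,0,0,0,0,0]
    - [-0.006,0,0,0,0,0,0]
    - [-0.008,0,0,0,0,0,0]

```text
clock: 12.0
tool_pos: [438.5, -184.2, 46.5]
ee_rot: [-0.044, 0.999, 0.001, -0.004]
force: [-9.0, -4.7, -5.6]
gripper_width: 0.002
```

Call:
play_rows:
  motion:
    - [-0.002,0,0,0,0,0,0]
    - [-0.004,0,0,0,0,0,0]

```text
clock: 12.2
tool_pos: [440.5, -183.6, 45.7]
ee_rot: [-0.044, 0.999, 0.001, -0.006]
force: [-11.5, -6.3, -7.6]
gripper_width: 0.008
```

```bash
python3 - <<'E'
from h import *
shift([442,-185,47],5.17)
for c in("scene","top"):
    f=grab_frame(c)
    p=proj(f,[[440,-185,60]])[0].astype(int)
    i=f["pixels"][p[1]-60:p[1]+60,p[0]-70:p[0]+70];cv2.imwrite(f"pics/m_{c}.png",cv2.resize(i,None,fx=5,fy=5,interpolation=cv2.INTER_CUBIC)[:600,:700])
    print([(q["location"],q["score"]) for q in pinpoint(c,"ball_tip")])
E
```

```text
tcp [ 440.5 -183.6   45.7] tool y yaw deg 5.08 F [-11.5  -6.3  -7.6]
shift m [-0.0014 -0.0015 -0.0013]
rotvec deg [ 0.2  -0.69 -0.09]
[([287.3, 206.2], 0.45)]
[]
```

View pics/m_scene.png

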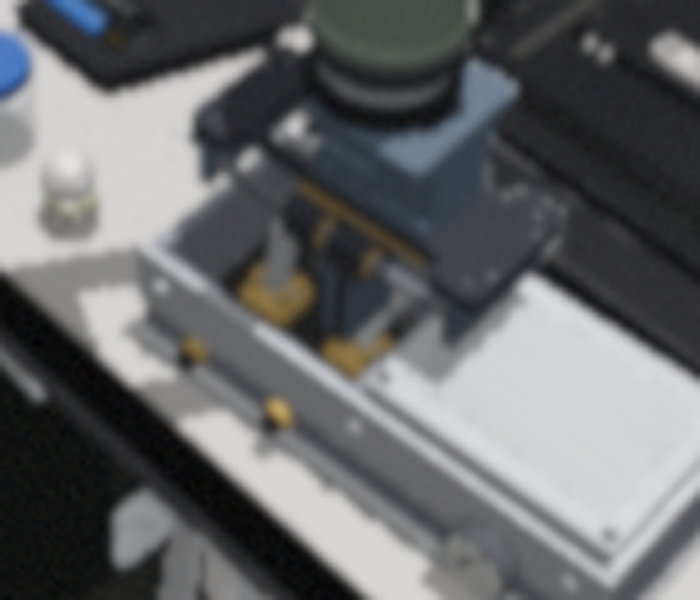

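The handle is already leaning well over, and the plain one is upright. I continue to the stop.

Call:
play_rows:
  motion:
    - [-0.002,0,-0.001,0,0,0,0]
    - [-0.004,0,-0.001,0,0,0,0]

```text
clock: 12.6
tool_pos: [441.8, -182.7, 46.4]
ee_rot: [-0.044, 0.999, 0.002, -0.009]
force: [-17.6, -5.7, 0.5]
gripper_width: 0.003
```

Call:
play_rows:
  motion:
    - [-0.002,0,0,0,0,0,0]
    - [-0.003,0,0,0,0,0,0]

```text
clock: 12.8
tool_pos: [442.1, -182.5, 46.3]
ee_rot: [-0.045, 0.999, 0.002, -0.012]
force: [-22.9, -7.3, 4.1]
gripper_width: 0.003
```

The force is rising to 23 N with almost no motion, at the expected tool position: this is the stop. I retreat and check.

Call:
play_rows:
  motion:
    - [0.015,0,0,0,0,0,0]
    - [0.03,0,0,0,0,0,0]
    - [0.03,0,-0.03,0,0,0,0]
    - [0.03,0,-0.07,0,0,0,0]
    - [0.01,0.02,-0.12,0,0,0,0]
    - [0,0.05,-0.17,0,0,0,0]
    - [0,0.07,-0.2,0,0,0,0]
    - [0,0.07,-0.2,0,0,0,0]

```text
clock: 13.6
tool_pos: [450.5, -112.7, 255.3]
ee_rot: [-0.045, 0.999, -0.001, 0.007]
force: [0.4, -1.0, 0.2]
gripper_width: 0.002
```

```bash
python3 - <<'E'
from h import *
shift([440,-115,247],5.17)
for c in("scene","wrist"):
    f=grab_frame(c)
    for n,z in (("ball_tip",45),("plain_tip",60),("cover_push",85),("end_stop",76),("cover",76)):
        print(c,n,[(np.round(q["location"]),round(q["score"],2),np.round(atz(f,q["location"],z))) for q in pinpoint(c,n)[:2]])
    p=proj(f,[[440,-215,60]])[0].astype(int)
    y=max(0,p[1]-70);x=max(0,p[0]-100)
    i=f["pixels"][y:y+140,x:x+200];cv2.imwrite(f"pics/n_{c}.png",cv2.resize(i,None,fx=4,fy=4,interpolation=cv2.INTER_CUBIC))
E
```

```text
tcp [ 450.5 -112.7  255.3] tool y yaw deg 5.15 F [ 0.4 -1.   0.2]
shift m [ 0.0107 -0.0013  0.0082]
rotvec deg [-0.19  0.84 -0.01]
scene ball_tip [(array([345., 250.]), 0.69, array([ 474., -377.,   45.])), (array([320., 231.]), 0.65, array([ 469., -298.,   45.]))]
scene plain_tip [(array([267., 197.]), 0.45, array([ 442., -134.,   60.]))]
scene cover_push [(array([298., 216.]), 0.59, array([ 439., -247.,   85.])), (array([346., 246.]), 0.35, array([ 455., -383.,   85.]))]
scene end_stop [(array([344., 248.]), 0.93, array([ 454., -382.,   76.]))]
scene cover [(array([320., 230.]), 0.97, array([ 452., -307.,   76.]))]
wrist ball_tip [(array([198., 182.]), 0.91, array([ 469., -188.,   45.]))]
wrist plain_tip [(array([250., 167.]), 0.69, array([ 440., -123.,   60.])), (array([201., 182.]), 0.23, array([ 464., -182.,   60.]))]
wrist cover_push [(array([153., 163.]), 0.95, array([ 440., -233.,   85.]))]
wrist end_stop [(array([ 34., 162.]), 0.81, array([ 453., -375.,   76.])), (array([ 94., 160.]), 0.64, array([ 445., -305.,   76.]))]
wrist cover [(array([ 98., 161.]), 0.84, array([ 445., -301.,   76.]))]
```

View pics/n_scene.png

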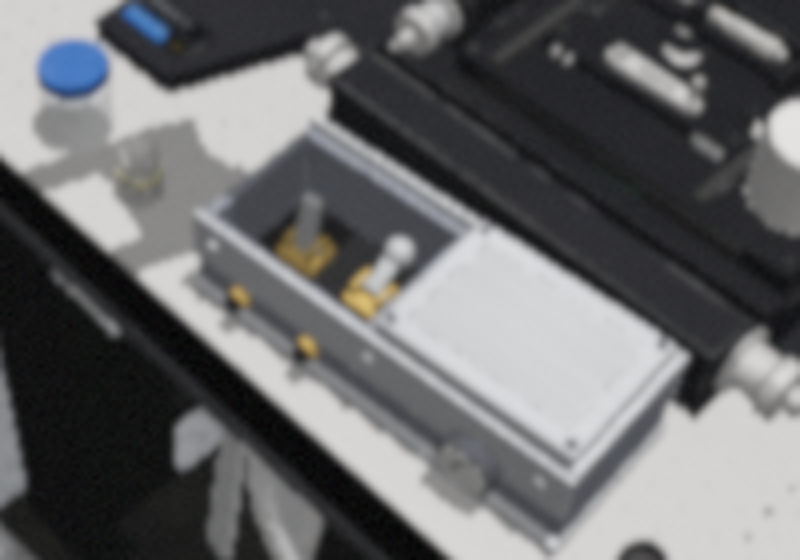

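View pics/n_wrist.png

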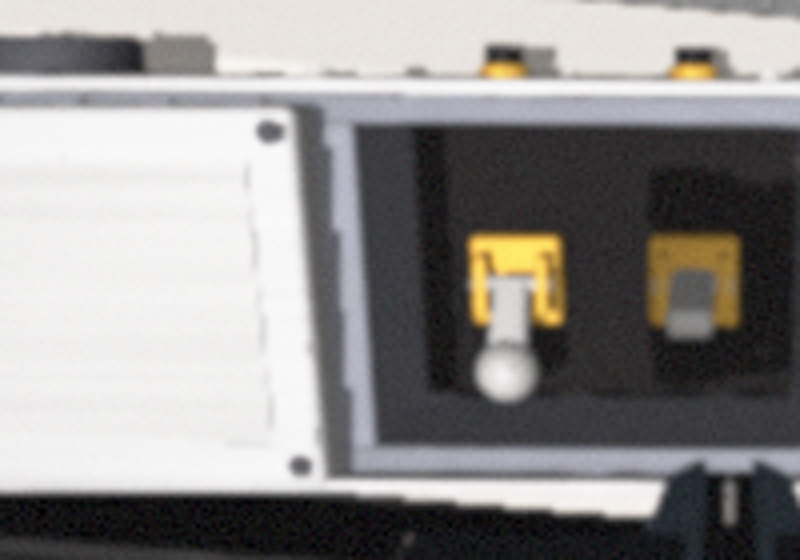

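```bash
python3 - <<'E'
from h import *
c,n=np.cos(np.radians(5.17)),np.sin(np.radians(5.17))
B=np.array([442,-232,0])
def W(x,y,z): return B+np.array([c*x-n*y,n*x+c*y,z])
for cam in("scene","wrist"):
    f=grab_frame(cam);p=proj(f,[[440,-215,60]])[0].astype(int)
    o=np.array([max(0,p[0]-100),max(0,p[1]-70)])
    for a in (.7,.8,.9,1.0,1.05):
        print(cam,a,np.round((proj(f,[W(5+30*np.sin(a),47,30+30*np.cos(a))])[0]-o)*4+2,1))
    print("plain base top corners",[np.round((proj(f,[W(5+i,y+j,34)])[0]-o)*4+2) for y in(47,107) for i in(-15,15) for j in (-15,15)])
E
```

```text
scene 0.7 [390.2 246.2]
scene 0.8 [392.1 246.2]
scene 0.9 [393.7 246.7]
scene 1.0 [395.1 247.5]
scene 1.05 [395.7 248. ]
plain base top corners [array([373., 306.]), array([338., 282.]), array([402., 280.]), array([367., 256.]), array([304., 259.]), array([271., 236.]), array([333., 233.]), array([300., 211.])]
wrist 0.7 [508.9 357.6]
wrist 0.8 [510.4 362.9]
wrist 0.9 [511.9 367.3]
wrist 1.0 [513.5 370.9]
wrist 1.05 [514.4 372.3]
plain base top corners [array([468., 242.]), array([560., 242.]), array([473., 333.]), array([564., 332.]), array([652., 242.]), array([744., 242.]), array([654., 332.]), array([744., 332.])]
```

The ball sits at row 373 in the zoomed wrist view, against 372 predicted for the 1.05 rad stop (368 would be 0.9 rad). The plain handle and the cover are as they should be, and the gripper is clear, so I hand in.

```bash
python3 -c "
from h import *
print(sense()['force'],sense()['clock']);print(hand_in())"
```

```text
[-0.2731609  -0.92754394 -0.47033585] 14.3
the job is handed in; nothing more can be done
None
```

The cover is open against its end stop, the ball-ended valve is shut, and the job was handed in at 14.3 s. No verdict is reported.

- **Cover:** I pushed it with closed fingers at about 3–4 N. At the stop the force rose to 17 N with no further motion. The last wrist view puts its end face at about (440, -233), where about (442, -230) was expected.
- **Ball-ended handle:** I pushed it away from the robot's side until the force rose to 23 N and it stopped moving. In the last wrist view the ball was within 1 zoomed pixel of where the 1.05 rad stop should put it.
- **Left alone:** The plain handle looked unchanged and the objective and jar are where they were. The black cap and blue box showed no change in earlier views, but I did not check them again at the end. The gripper was clear of everything when I handed in.

**Checks that disagreed:**
- The cameras differed by up to about 10–15 mm along the box in some points. I used the values that agreed with the well and ball positions.
- The network's scene-camera ball reading was plainly wrong after the push (it fell on the cover and the stop), so the ball result rests on the wrist camera, the picture and the force.

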